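Stage a test kit by height

ROBOT

A 6-joint arm with a two-finger parallel gripper is mounted at the origin on a cart in front of the work surface, level with it; the furniture and walls round the work are solid. World frame = base frame: x ahead of the robot, y to its left, z up, the work surface at z = 0. Lengths are in m, angles in rad, forces in N, time in s.
With the tool pointing down it reaches from about 0.275 to 0.875 m from the base axis. Payload 12.5 kg.
Tool frame: the origin (TCP) lies on the centre line of the jaws, within the pads' length; the fingertips stand r.finger_overhang ahead of it and the grasp point (between the pads) lies 3 mm ahead of it (r.finger_overhang is the distance from the TCP to the fingertips, in m); z points along the fingers, y is the line along which they close (so a half turn about z gives the same grasp; the last joint's range is limited). The gripper opens to 85 mm and grips with 20 to 120 N. Pads are 22 mm wide; open, the fingers measure 114 mm over their backs; the gripper's body (76 mm by 85 mm) begins 54 mm behind the grasp point. The pads swing forward as they close: fully open they stand 13 mm farther back than shut.
Start: joints at [-1.234, 0.351, 1.652, -0, 1.139, -0.085], TCP at [0.225, -0.502, 0.253] pointing down, gripper open.
Joint ranges: [-2.75, 2.75], [-0.79, 2.1], [0.01, 2.65], [-1.57, 4.71], [0.07, 3.14], [-2.87, 2.87]. Speed limits (rad/s): [2.22, 2.22, 2.79, 3.14, 3.14, 3.14].

INTERFACE

Orientations are given as a unit quaternion [x, y, z, w].
In Python, from cell import r, optics gives the robot as it stands. The module is installed in compiled form; this text tells all that it offers. Calls block until the motion is done:
- r.move_to(position, orientation): joint-space move of the TCP to a pose.
- r.move_linear(position, rot=None, vel=0.15): straight line of the TCP; rot=None keeps the orientation; vel is the mean speed in m/s.
- r.set_joints(angles): joint-space move.
- r.set_gripper(opening, squeeze=None): opening from 0.0 (shut) to 1.0 (fully open); squeeze is the grip in N (None keeps the last); returns when the fingers have stopped.
- r.sleep(seconds).
- r.inverse_kinematics(position, orientation): joint angles nearest the present ones, or None.
- optics.get_image(name): name is "scene" or "top"; returns a dict with "pixels" (400x640x3 uint8, red, green, blue), "depth" (400x640 float32, m along the optical axis (not along the pixel's ray), 0 where there is no reading), "fx", "fy", "cx", "cy" (pixels), "camera_from_world" (4x4, takes a point from world to camera coordinates). Camera axes: x right, y down, z forward; pixel columns grow to the right and rows downward; lengths in m; the calibration is good to about 2 mm. A picture is of the moment at which its call begins.
A pose or a line that the arm cannot do raises r.PlanningError and nothing moves.
- r.hand_in(): hands the job in; it is judged then, once.
Readings, each from a call of its own:
- r.current_t(): time.
- r.current_q(): joint angles.
- r.current_qvel(): joint speeds.
- r.current_effort(): joint torques, N m.
- r.current_tool_pos(): TCP position.
- r.current_ee_rot(): TCP orientation.
- r.current_contact_force(): force on the tool from outside, world axes, zero at the start.
- r.current_torque(): the same for the moment, N m.
- r.current_opening(): opening from 0.0 (shut) to 1.0 (fully open).
- r.current_finger_force(): force on a finger pad.
Only numpy, scipy, OpenCV 4.12 (cv2) and the standard library are available. Lean on these libraries where they do the work, as an engineer would, in place of code of your own. Each camera call takes 0.05 s, during which the arm holds its last target. There are 200 camera calls.

TASK

Set out the test kit on the staging board in order of height, one thing centred on each mark: the tallest on the mark next to the steel post, then ever lower towards the far end, so that from that end nothing hides what stands behind it. The kit is the dropper bottle, the white-capped sample tube standing alone and the two small cartons; the bottle and the tube stand upright and are never tipped over, and the cartons lie flat with their long side across the board, square with the outlines of the marks.

Things in the scene. Friction and masses are not known exactly. Their poses are not given: they have to be found in the camera images.
- dropper_mid (a point): dropper bottle, white with a blue band and a narrow nozzle, standing upright, 84 mm tall: round body 27 mm in diameter up to 58 mm, nozzle and cap about 18 mm in diameter above; 22 g; reported at the centre of the thing, half-way up; z axis up along its height
- tube_mid (a point): sample tube with a white screw cap, standing upright on its own flat foot, 66 mm tall: body 16 mm in diameter up to 52 mm, cap 20 mm in diameter above; 14 g; reported at the centre of the thing, half-way up; z axis up along its height
- kit_box_mid (a point): the taller of the two small cartons in the work area (white, with a red-purple band along one long top edge), lying flat, 65 mm (its x) by 101 mm (its y) by 50 mm high; closed and rigid, 90 g; reported at the centre of the thing, half-way up; z axis up along its height
- pad_box_mid (a point): the flatter of the two small cartons (white and pale grey), lying flat, 60 mm (its x) by 96 mm (its y) by 28 mm high; closed and rigid, 60 g; reported at the centre of the thing, half-way up; z axis up along its height
- board: fixed flat grey staging board, 124 mm across (its x) by 420 mm long (its y), its top at z = 0.008 m; origin at the centre of its underside; carries the four marks in a row along its y, and the post near one of its ends
- post: fixed round steel post with a thicker head standing on the board near one of its two ends, in line with the marks: 60 mm tall, shaft 12 mm, head 18 mm and foot 24 mm in diameter, 60 mm from the centre of the nearest mark. It stands at either end (the other end shows only a flat empty socket). Origin at the centre of its foot, z = 0.008 m
- mark_1: one of four identical marks in a straight row on the staging board: a thin black printed rectangular outline 106 x 75 mm (long way across the board) with a small cross at its centre, flat on the board's top (z = 0.008 m), no height to speak of. Origin at the cross; x across the board, y along the row. Neighbouring marks are 90 mm apart, centre to centre. The numbers run along the row from one end to the other.
- mark_2: one of four identical marks in a straight row on the staging board: a thin black printed rectangular outline 106 x 75 mm (long way across the board) with a small cross at its centre, flat on the board's top (z = 0.008 m), no height to speak of. Origin at the cross; x across the board, y along the row. Neighbouring marks are 90 mm apart, centre to centre. The numbers run along the row from one end to the other.
- mark_3: one of four identical marks in a straight row on the staging board: a thin black printed rectangular outline 106 x 75 mm (long way across the board) with a small cross at its centre, flat on the board's top (z = 0.008 m), no height to speak of. Origin at the cross; x across the board, y along the row. Neighbouring marks are 90 mm apart, centre to centre. The numbers run along the row from one end to the other.
- mark_4: one of four identical marks in a straight row on the staging board: a thin black printed rectangular outline 106 x 75 mm (long way across the board) with a small cross at its centre, flat on the board's top (z = 0.008 m), no height to speak of. Origin at the cross; x across the board, y along the row. Neighbouring marks are 90 mm apart, centre to centre. The numbers run along the row from one end to the other.
Things that resemble listed ones, but are neither listed nor needed, are in the scene too. What is shaped like the part that bears tube_mid but green or turquoise is not meant.

How it is judged:
By the outcome, as a careful person would: the job done as asked, in the order asked, and still so for the second after the job is handed in, with the robot touching nothing.
It also fails if it takes over 93 s, if anything falls off the work surface, if the arm or the gripper's body presses on something with over 40 N, if the wrist force passes 120 N, or if a joint passes its speed limit or range.

## Working session

There is one attempt and no reset: what is moved stays moved. The work goes in short steps, each a Python script; the robot and the scene stay as the last script left them, time stands still between calls to the robot, and variables do not carry over. Pictures are saved under pics/ and viewed, at most 14 in all, crops included, and the job is handed in when it is done.

```bash
mkdir -p pics; cat > h.py <<'E'
import numpy as np, cv2
from cell import r, optics
def cam(n):
    d=optics.get_image(n); d['M']=np.linalg.inv(d['camera_from_world']); return d
def ray(d,u,v,z):
    p=d['M'][:3,:3]@np.array([(u-d['cx'])/d['fx'],(v-d['cy'])/d['fy'],1]); o=d['M'][:3,3]
    return o+p*(z-o[2])/p[2]
def cloud(d):
    v,u=np.mgrid[:400,:640]; Z=d['depth']
    P=np.stack([(u-d['cx'])/d['fx']*Z,(v-d['cy'])/d['fy']*Z,Z,np.ones_like(Z)],-1)@d['M'].T
    P=P[...,:3]; P[Z==0]=np.nan; return P
def save(d,f,s=1.25): cv2.imwrite('pics/'+f,cv2.resize(d['pixels'][...,::-1],None,fx=s,fy=s,interpolation=cv2.INTER_CUBIC))
E
python3 - <<'E'
from h import *
for n in('scene','top'):
    d=cam(n); save(d,n+'0.png'); print(n,d['M'].round(3).tolist(),d['fx'],d['cx'],d['cy'],(d['depth']>0).mean())
print(r.current_t(),r.finger_overhang,r.current_ee_rot())
E
```

```text
scene [[0.904, -0.241, 0.354, 0.184], [-0.428, -0.487, 0.761, -1.043], [-0.011, -0.839, -0.543, 0.635], [0.0, 0.0, 0.0, 1.0]] 478.4114891749456 316.96233939486024 200.8315552553455 0.99610546875
top [[0.011, -0.977, 0.211, 0.381], [-1.0, -0.011, 0.001, -0.24], [0.001, -0.211, -0.977, 0.899], [0.0, 0.0, 0.0, 1.0]] 424.96771666149675 314.3662289810622 203.0250438004699 0.99608984375
0.1 0.022 [ 9.77841203e-01  2.09347283e-01 -7.38592967e-05 -5.40110118e-04]
```

View pics/scene0.png

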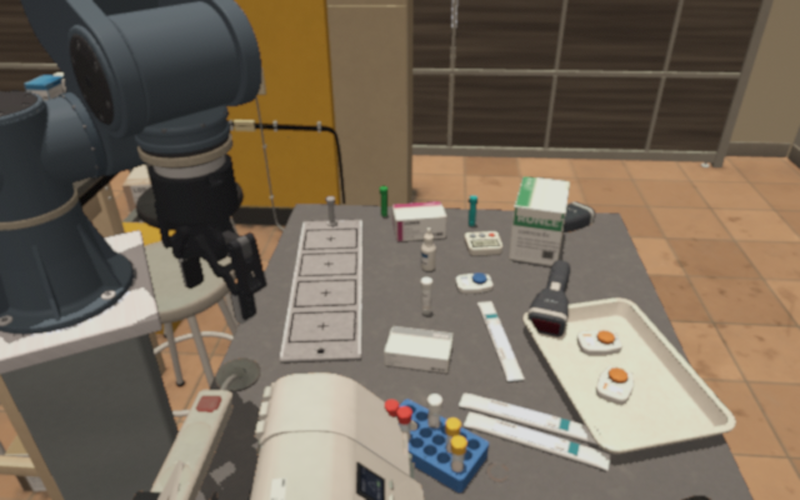

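View pics/top0.png

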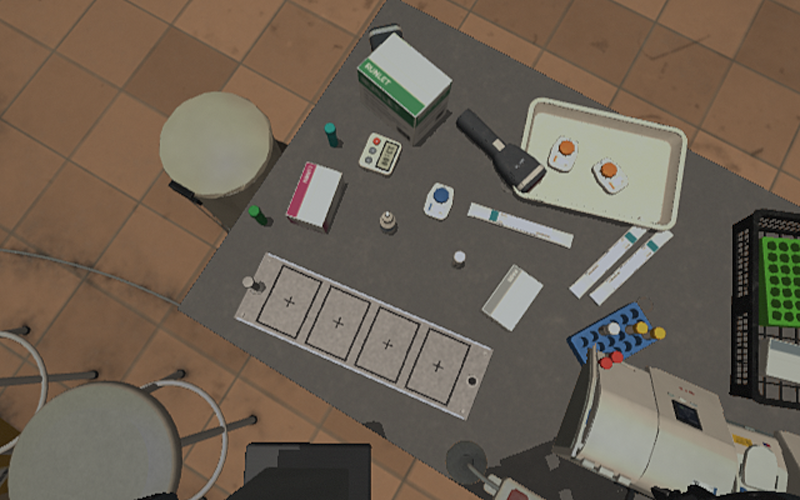

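The top view shows the post at the upper-left end of the board at (250,284), with the mark crosses at (289,301), (338,322), (387,344) and (438,366). The dropper is at (388,220), the lone white-capped tube at (459,258), the kit carton with the red-purple band at (315,195) and the pad carton at (513,298). The green and turquoise tubes and the tube in the rack are decoys.

```bash
cat > meas.py <<'E'
from h import *
def blob(d,P,u,v,zlo,zhi,win=60):
    m=((P[...,2]>zlo)&(P[...,2]<zhi)).astype(np.uint8)
    w=np.zeros_like(m); w[max(0,v-win):v+win,max(0,u-win):u+win]=1; m&=w
    n,l,s,c=cv2.connectedComponentsWithStats(m)
    k=min(range(1,n),key=lambda i:np.hypot(*(c[i]-[u,v]))+(1e3 if s[i,4]<8 else 0))
    return l==k
def box(d,P,u,v,h):
    m=blob(d,P,u,v,h-.007,h+.008); z=np.nanmedian(P[m][:,2])
    vv,uu=np.nonzero(m); Q=np.array([ray(d,a,b,h)[:2] for a,b in zip(uu,vv)])
    (c,s,a)=cv2.minAreaRect((Q*1000).astype(np.float32))
    if s[0]>s[1]: s=s[::-1]; a-=90      # a = direction of short side
    return np.array(c)/1000,np.round(s,1),a,z
def cyl(d,P,u,v,h,lo):
    m=blob(d,P,u,v,lo,h+.006,25); vv,uu=np.nonzero(m); p=P[m]
    t=p[:,2]>h-.005
    return m.sum(),p[:,:2].mean(0).round(4),(p[t,:2].mean(0).round(4),t.sum()),((p[:,:2].min(0)+p[:,:2].max(0))/2).round(4),p[:,2].max()
def marks(d):
    g=cv2.cvtColor(d['pixels'],cv2.COLOR_RGB2GRAY); out=[]
    for u,v in((289,301),(338,322),(387,344),(438,366)):
        u=round(u/1.25);v=round(v/1.25);w=g[v-8:v+9,u-8:u+9].astype(float)
        k=np.clip(np.median(w)-25-w,0,None);y,x=np.mgrid[-8:9,-8:9]
        out.append(ray(d,u+(k*x).sum()/k.sum(),v+(k*y).sum()/k.sum(),.008)[:2])
    return np.array(out)
E
python3 - <<'E'
from meas import *
d=cam('top');P=cloud(d)
M=marks(d);print(M.round(4),np.linalg.norm(np.diff(M,axis=0),axis=1))
v=M[3]-M[0];print('row',np.degrees(np.arctan2(v[1],v[0])))
print('kit',box(d,P,254,152,.05));print('pad',box(d,P,412,238,.028))
print('drop',cyl(d,P,310,175,.084,.04));print('tube',cyl(d,P,367,206,.066,.035));print('post',cyl(d,P,200,227,.068,.05),'from M0',M[0]-v/np.linalg.norm(v)*.06)
print('green',cyl(d,P,205,171,.06,.03))
for u,v,h in((310,172,.084),(367,206,.066)): print(P[v-4:v+5:2,u-4:u+5:2,2].round(3))
s=cam('scene');S=cloud(s)
for n,h,u,v in(('drop',.084,343,190),('tube',.066,341,228)):
  print('scene',n,cyl(s,S,u,v,h,h*.5))
print('scene kit',box(s,S,336,170,.05),'pad',box(s,S,336,273,.028))
q=cv2.resize(d['pixels'][130:230,280:400,::-1],None,fx=6,fy=6,interpolation=cv2.INTER_CUBIC);cv2.imwrite('pics/crop1.png',q)
E
```

```text
[[ 0.4907 -0.064 ]
 [ 0.4567 -0.1478]
 [ 0.421  -0.2306]
 [ 0.3868 -0.3129]] [0.09042962 0.09016893 0.08913332]
row -112.6583541166719
kit (array([ 0.66495819, -0.10521092]), array([ 67., 102.]), 71.77698516845703, np.float64(0.05052065713086451))
pad (array([ 0.49784604, -0.43462601]), array([60.6, 96.9]), 53.78559494018555, np.float64(0.02864640145680819))
drop (np.int64(138), array([ 0.6186, -0.2286]), (array([ 0.6222, -0.2281]), np.int64(11)), array([ 0.6205, -0.2286]), np.float64(0.08625862500552006))
tube (np.int64(88), array([ 0.5562, -0.3439]), (array([ 0.5572, -0.3445]), np.int64(73)), array([ 0.5577, -0.3449]), np.float64(0.06974809790101921))
post (np.int64(74), array([ 0.5123, -0.01  ]), (array([ 0.5124, -0.0097]), np.int64(69)), array([ 0.5123, -0.0094]), np.float64(0.07173634488030045)) from M0 [ 0.51377689 -0.00864411]
green (np.int64(70), array([ 0.628 , -0.0133]), (array([ 0.6292, -0.0129]), np.int64(43)), array([ 0.6301, -0.0119]), np.float64(0.06584825447087783))
[[-0.002  0.001  0.004  0.    -0.   ]
 [-0.     0.07   0.086  0.069 -0.003]
 [ 0.067  0.082  0.083  0.071  0.045]
 [ 0.069  0.076  0.077  0.071  0.05 ]
 [ 0.063  0.071  0.072  0.07   0.048]]
[[-0.     0.066  0.067  0.067 -0.001]
 [ 0.064  0.068  0.066  0.065  0.065]
 [ 0.065  0.062  0.065  0.067  0.069]
 [ 0.06   0.068  0.068  0.066  0.064]
 [ 0.043  0.061  0.067  0.062  0.002]]
scene drop (np.int64(141), array([ 0.6225, -0.2341]), (array([ 0.6246, -0.23  ]), np.int64(10)), array([ 0.6242, -0.2325]), np.float64(0.08566405434487179))
scene tube (np.int64(144), array([ 0.5582, -0.3493]), (array([ 0.559 , -0.3477]), np.int64(56)), array([ 0.56  , -0.3461]), np.float64(0.06956068585012687))
scene kit (array([ 0.66656311, -0.10967257]), array([ 80. , 101.8]), 70.88185119628906, np.float64(0.05105615734605118)) pad (array([ 0.49846912, -0.43909723]), array([70.3, 96.2]), 53.64847946166992, np.float64(0.029081472811580134))
```

View pics/crop1.png

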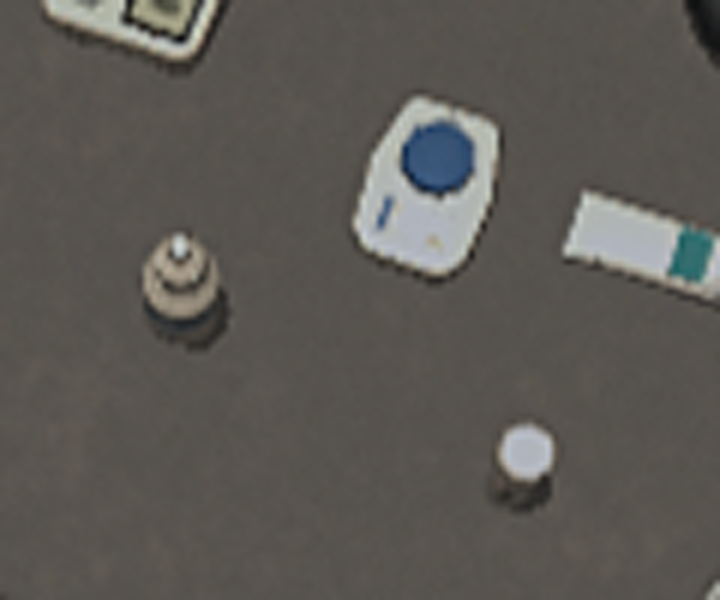

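```bash
cat > act.py <<'E'
from meas import *
from scipy.spatial.transform import Rotation as R
def rot(a):
    a=np.radians(a); y=np.array([np.cos(a),np.sin(a),0]); z=np.array([0,0,-1.]); 
    return R.from_matrix(np.stack([np.cross(y,z),y,z],1)).as_quat()
# marks: straight line, 90 mm pitch, fitted to the measured crosses
Mm=np.array([[.4907,-.064],[.4567,-.1478],[.421,-.2306],[.3868,-.3129]])
e=(Mm[3]-Mm[0])/np.linalg.norm(Mm[3]-Mm[0]); ROW=np.degrees(np.arctan2(e[1],e[0]))
MK=[Mm.mean(0)+e*.09*(i-1.5) for i in range(4)]
def ik6(p,a): 
    q=r.inverse_kinematics([*p],rot(a)); return 9 if q is None else abs(q[5])
def choose(p,a,p2,a2,z=.1):
    return min(((a+k,a2+k) for k in(0,180)),key=lambda t:max(ik6((*p,z),t[0]),ik6((*p2,z),t[1])))
HI=.17
def pick(p,a,z,op,sq):
    r.set_gripper(op); r.move_to([*p,HI],rot(a)); r.move_linear([*p,z],vel=.2)
    r.set_gripper(0,sq); print('opening',r.current_opening(),'force',r.current_finger_force())
    r.move_linear([*p,HI],vel=.25); print('held',r.current_opening(),r.current_t())
def place(p,a,z,op):
    r.move_to([*p,HI],rot(a)); r.move_linear([*p,z+.02],vel=.25); r.move_linear([*p,z],vel=.06)
    print('F',r.current_contact_force()); r.set_gripper(op); r.move_linear([*p,HI],vel=.25); print(r.current_t())
E
python3 - <<'E'
from act import *
d=cam('top');P=cloud(d)
D=ray(d,310.0,170.8,.084)[:2];T=ray(d,367.6,205.3,.066)[:2];print(D,T,np.array(MK).round(4))
K=np.array([.6650,-.1052]);B=np.array([.4978,-.4346])
for n,p,a,m,b in(('D',D,ROW+90,0,ROW+90),('T',T,ROW+90,1,ROW+90),('K',K,71.8,2,ROW+180),('B',B,53.8,3,ROW+180)):
    t=choose(p,a,MK[m],b);print(n,t,[ik6((*p,.03),t[0]),ik6((*MK[m],.03),t[1]),ik6((*p,HI),t[0]),ik6((*MK[m],HI),t[1])])
Q=P[np.isfinite(P).all(-1)&(P[...,2]>.06)]
Q=Q[np.linalg.norm(Q[:,:2]-B,axis=1)>.0];k=np.linalg.norm(Q[:,:2]-B,axis=1);
for lo in(.06,.1,.14,.18): 
    s=(k>lo)&(k<lo+.04); print(lo,s.sum(),Q[s][:,2].max() if s.any() else 0, Q[s].mean(0) if s.any() else 0)
E
```

```text
[ 0.62314165 -0.22901287] [ 0.55789787 -0.34501524] [[ 0.4908 -0.0642]
 [ 0.4561 -0.1473]
 [ 0.4215 -0.2304]
 [ 0.3868 -0.3134]]
D (np.float64(-22.657448803950942), np.float64(-22.657448803950942)) [np.float64(0.026842769060237526), np.float64(0.17121271728664178), np.float64(0.026842769060237526), np.float64(0.17121271728664134)]
T (np.float64(-22.657448803950942), np.float64(-22.657448803950942)) [np.float64(0.22935440146788233), np.float64(0.014071489615251398), np.float64(0.22935440146788233), np.float64(0.014071489615251398)]
K (251.8, np.float64(247.34255119604904)) [np.float64(1.662429987432204), np.float64(1.3690871943347007), np.float64(1.662429987432204), np.float64(1.3690871943347007)]
B (233.8, np.float64(247.34255119604904)) [np.float64(1.4144604925801847), np.float64(1.1917332011662038), np.float64(1.4144604925801847), np.float64(1.1917332011662038)]
0.06 3 0.06642696753416366 [ 0.55337645 -0.3518971   0.06483855]
0.1 68 0.06981764713572547 [ 0.55721485 -0.3441289   0.06598141]
0.14 568 0.10554305053384538 [ 0.38779837 -0.55788675  0.07463985]
0.18 2092 0.5069298596713097 [ 0.33314388 -0.54412669  0.16739385]
```

```bash
python3 - <<'E'
from act import *
D=[.6229,-.2292];T=[.5579,-.3450]; a=ROW+90
pick(D,a,.039,.7,25); place(MK[0],a,.0475,.6)
pick(T,a,.033,.6,25); place(MK[1],a,.0415,.5)
K=[.6650,-.1052]; r.set_gripper(1.); r.move_to([*K,HI],rot(251.8))
for n in('top','scene'):
    d=cam(n); save(d,n+'1.png')
E
```

```text
opening 0.3112558582741064 force 24.51113909482956
held 0.3087058216172072 4.2917
F [-0.27324094 -0.72834003 -0.14031125]
7.1917
opening 0.17978510242179224 force 24.368062019348145
held 0.1761042806481142 10.4583
F [ 0.22777628 -0.03996692 -0.08651409]
13.4667
```

View pics/scene1.png

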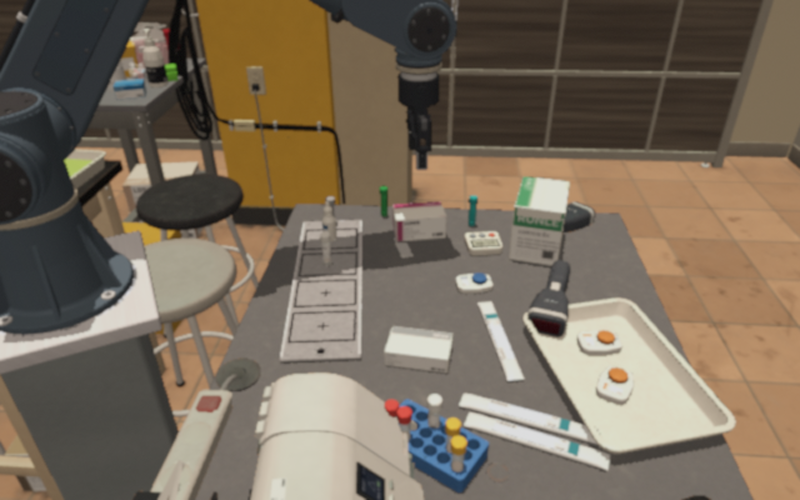

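View pics/top1.png

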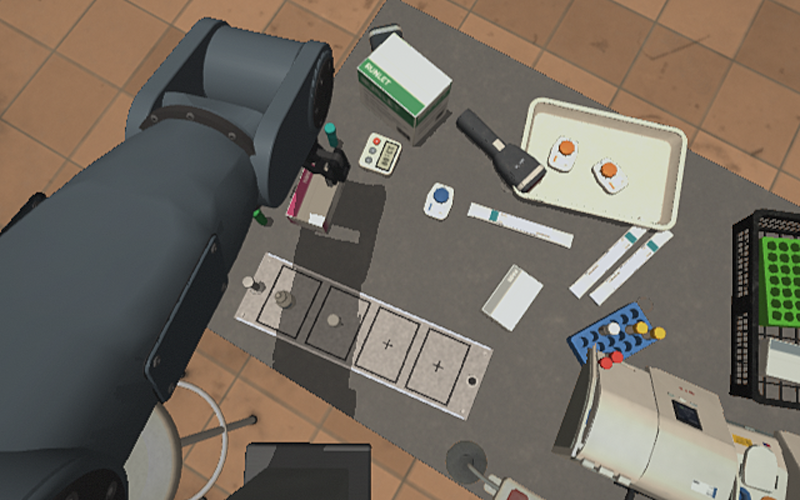

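Both pictures show the bottle upright on the mark next to the post (top view 284,297) and the tube upright on the second mark (334,320). The gripper is over the kit carton.

```bash
python3 - <<'E'
from act import *
K=[.6650,-.1052];B=[.4978,-.4346]; a=ROW+360
pick(K,251.8,.033,1.,35); place(MK[2],a,.0415,.93)
pick(B,233.8,.025,1.,35); place(MK[3],a,.0335,.9)
r.move_to([.3,-.5,.3],rot(a)); print(r.current_t())
d=cam('top');P=cloud(d);save(d,'top2.png');save(cam('scene'),'scene2.png')
for n,i,h in(('kit',2,.058),('pad',3,.036)):
    c=d['camera_from_world']@[*MK[i],h,1];u=int(d['fx']*c[0]/c[2]+d['cx']);v=int(d['fy']*c[1]/c[2]+d['cy'])
    b=box(d,P,u,v,h);dd=b[0]-MK[i];print(n,u,v,b,'err along',dd@e,'across',dd@[-e[1],e[0]],'ang',(b[2]-ROW+90)%180-90)
for i,h in((0,.092),(1,.074)):
    c=d['camera_from_world']@[*MK[i],h,1];print(i,d['fx']*c[0]/c[2]+d['cx'],d['fy']*c[1]/c[2]+d['cy'],cyl(d,P,int(d['fx']*c[0]/c[2]+d['cx']),int(d['fy']*c[1]/c[2]+d['cy']),h,h-.04),MK[i])
cv2.imwrite('pics/crop2.png',cv2.resize(d['pixels'][195:340,180:400,::-1],None,fx=3.6,fy=3.6,interpolation=cv2.INTER_CUBIC))
E
```

```text
opening 0.7527280057127606 force 40.02456843852997
held 0.7549934216377755 17.875
F [-0.11379357  0.65519426  5.22949557]
20.975
opening 0.6966245428543016 force 38.119030594825745
held 0.6925321111123083 24.05
F [ 1.73693231 -0.79262997  1.80798423]
26.8667
27.825
kit 309 273 (array([ 0.42215384, -0.23103323]), array([ 65. , 100.7]), 67.405029296875, np.float64(0.05892204064554418)) err along 0.00036323671379314033 across 0.0008980057941814258 ang 0.06247810082595606
pad 351 292 (array([ 0.38714627, -0.31376132]), array([60.4, 95.6]), 67.34021759033203, np.float64(0.036898837404934826)) err along 0.00019238150672235878 across 0.000460747248936503 ang -0.002333605717012688
0 222.80969420534294 235.31237592726433 (np.int64(141), array([ 0.4873, -0.0657]), (array([ 0.4888, -0.0635]), np.int64(13)), array([ 0.4887, -0.0629]), np.float64(0.09459385672153398)) [ 0.49080481 -0.0642437 ]
1 266.6884415063589 254.85712215311486 (np.int64(89), array([ 0.4532, -0.1474]), (array([ 0.4538, -0.1468]), np.int64(77)), array([ 0.4533, -0.1469]), np.float64(0.07808582896904004)) [ 0.45613494 -0.1472979 ]
```

View pics/crop2.png

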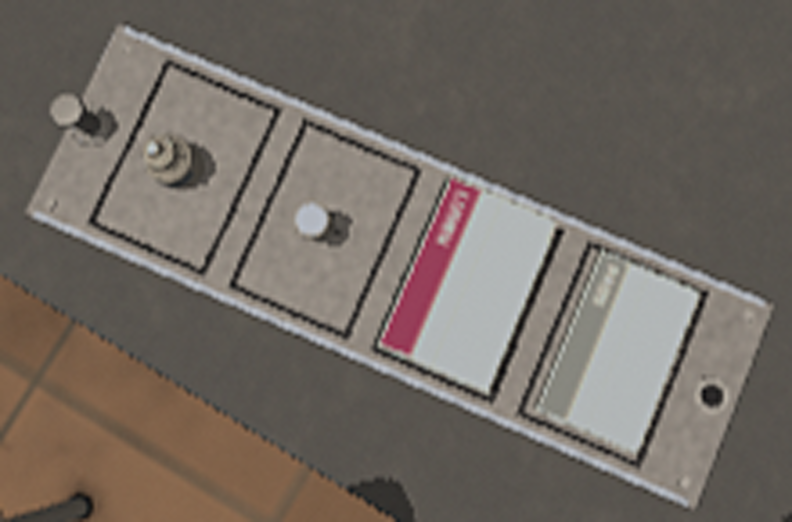

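The crop shows all four in order from the post: bottle (165,157), tube (312,221), kit carton and pad carton. Both cartons sit inside their outlines and square with them, with errors under 1 mm and 0.1°. The same measurement on the fixed post is off by about 1.5 mm, so the bottle and tube are within about 1–2 mm of their marks.

```bash
python3 -c "
from cell import r
r.sleep(.3); print(r.hand_in(), r.current_t())"
```

```text
the job is handed in; nothing more can be done
the job is handed in; nothing more can be done
```

The kit stands on the board in height order from the post (dropper bottle, tube, kit carton, pad carton), each within about 2 mm of its mark by the last camera check, and the job was handed in at about 28 s.

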